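# Release the sprung slide tray

## Robot

A 6-joint arm with a two-finger parallel gripper is mounted at the origin on the work surface. World frame = base frame: x ahead of the robot, y to its left, z up, the work surface at z = 0. Lengths are in m, angles in rad, forces in N, time in s.
With the tool pointing down it reaches from about 0.375 to 0.825 m from the base axis. Payload 5.5 kg.
Tool frame: the origin (TCP) lies between the finger pads; the fingertips stand 17 mm ahead of it and the grasp point (between the pads) lies 2 mm behind it; z points along the fingers, y is the line along which they close (so a half turn about z gives the same grasp; the last joint's range is limited). The gripper opens to 85 mm and grips with 20 to 120 N. Pads are 22 mm wide; open, the fingers measure 114 mm over their backs; the gripper's body (76 mm by 85 mm) begins 54 mm behind the grasp point. The pads swing forward as they close: fully open they stand 13 mm farther back than shut.
Start: joints at [-1.25, 0.314, -0.047, 1.21, 0, 1.571], TCP at [0.189, -0.569, 0.248] pointing down, gripper open.
Joint ranges: [-2.67, 2.67], [-0.69, 1.73], [-1.03, 1.25], [-2.08, 2.16], [-1.42, 1.45], [-3.14, 3.14]. Speed limits (rad/s): [2.39, 2.39, 3.01, 3.14, 3.14, 3.14].

## Interface

Orientations are given as a unit quaternion [x, y, z, w].
In Python, from station import manip gives the robot as it stands.
- The arm moves only by the shell command python3 -m creep 'ROWS' [FORCE]. ROWS is JSON, a list of rows, each an object with "travel": the shift along the world's x, y, z in mm, a list of three; "twist": the turn about the world's z in degrees; "claw": the closure, from -1 (fully open) to 1 (shut). A call has 1 to 12 rows; each row is the pose to reach, as a shift and turn from the pose commanded when the call began; what a row does not reach only later rows make up. A row lasts 1/12 s, in which the tool goes at most 41.7 mm and 7.16 degrees, less where a joint would pass 70% of its speed; a pose out of reach is approached as far as the arm can. A call with a gripper value outside its range is refused whole. The fingers move at their own pace and stop on an object; FORCE is the grip in N (left out, the last holds). Time passes only in rows, so rows that repeat a pose let the fingers close. It gives the time, the measured TCP pose, the force, the opening and the grip force at its end, in the units of the state.
- manip.observe(): the state, without advancing time (a new reading comes with each control period).
- manip.capture(name): name is "scene" or "top" or "wrist"; returns the picture (420x560x3 uint8, red, green, blue); there is no depth.
- manip.calibration(name): a dict with "vertical_fov" (degrees; the focal length in pixels is half the picture's height over the tangent of half this angle, whatever the lens; pixels are square), "cx", "cy" (the principal point, pixels), "world_to_cam" (4x4, takes a point from world to camera coordinates); the wrist camera has in their place "T_tool_cam" (4x4, takes a point from camera to tool coordinates, whose origin is the TCP and whose axes are the flange's). Camera axes: x right, y up, looking along -z (the intrinsics and any distortion apply to the point x, -y, -z); pixel columns grow to the right and rows downward; lengths in m; the calibration is good to about 2 mm. A picture is of the moment at which its call begins: read the wrist's pose just before it. calibration takes no time and is no camera call.
- manip.finish_job(): hands the job in; it is judged then, once.
Trained networks look in the newest picture that a camera, given by its name, has taken for a name from the list of things; names that differ only in an ending like _2 or _b are one class to them, and where a whole thing is asked for, a point or a joint stands for the part that bears it (a point fixed in the world has none). Each returns a list of dicts, best first, with "p" (0 to 1); they miss things now and then, are a little off and sometimes report something else, mostly with a low value. They report only what shows in the picture. A call takes as long as a camera call. They do not tell look-alikes from the thing itself.
- manip.spot_in(query, camera): "xyz" ([x, y, z] in m, in world coordinates, good to about 4 mm: the middle of the surface that is visible of it).
- manip.outline_of(query, camera): "mask" (420x560 bool, what is visible of it).
- manip.mark_of(query, camera): "xyz" ([x, y, z] in m, in world coordinates, good to about 4 mm: a listed point, or the origin of a listed thing).
The state is a dict: "t": time; "joints": joint angles; "joint_vel": joint speeds; "tau": joint torques, N m; "position": TCP position; "ee_rot": TCP orientation; "force": force on the tool from outside, world axes, zero at the start; "torque": the same for the moment, N m; "width": finger opening in m; "finger_force": force on a finger pad.
Only numpy, scipy, OpenCV 4.12 (cv2) and the standard library are available. Lean on these libraries where they do the work, as an engineer would, in place of code of your own. Each camera call takes 0.05 s, during which the arm holds its last target. There are 200 camera calls.

## Task

The tray of the wider of the two white slide cabinets is latched shut. Take the thin release rod with the tall round handle from the wooden tool rack, push it straight down through the round access hole in that cabinet's roof until the hidden spring latch lets go and the tray springs out, then stand the rod back, upright, in the rack hole it came from and let go. Leave the narrower cabinet's tray shut.

Things in the scene. Friction and masses are not known exactly. Their poses are not given: they have to be found in the camera images.
- rod_handle (a point): Release rod: steel shank 6 mm thick, 90 mm long, under a steel collar (32 mm across, 4 mm thick), above it a black round handle 14 mm thick, 65 mm tall. Hangs upright by its collar in one of the rack's three holes. Point: middle of the handle, on the axis; z up the rod. Tip 126.5 mm below it, collar underside 36.5 mm below it. The other tools have lower heads: a ball, a flat paddle.
- rack: Fixed wooden tool rack 200 x 70 mm, top face 100 mm above the bench, top plate 8 mm thick with three 18 mm round holes in a row 60 mm apart, the middle one at its centre. Origin: centre of its underside; x along the row of holes, y across it, z up. Fingers that close across the row (along y) stay clear of the neighbouring tools.
- wide_hole (a point): Centre of the round access hole (20 mm across, black rim) in the 5 mm roof of the wider slide cabinet, at the roof's top face, 80 mm above the bench, 20 mm behind the roof's middle. x to the cabinet's back, z up. The cabinet is a fixed white box 160 mm deep, 170 mm wide, 80 mm tall; the bystander cabinet is alike but 110 mm wide, with a like hole.
- wide_tray (a joint): Wide cabinet's tray, m: 0 latched shut, 0.05 fully out to the front (-x of the hole's frame). Latch plate under the whole hole, 35 mm below the roof's top; it yields to 2 to 5 N, lets go with the rod's tip 43 mm below the roof's top and stops dead at 53 mm. The tray then springs out by itself in about 0.5 s, low down, clear of rod and hole, and stays out.
- narrow_tray (a joint): Tray of the narrower bystander cabinet, m: 0 shut (leave it so), 0.05 out.
Things that resemble listed ones, but are neither listed nor needed, are in the scene too. What is shaped like the part that bears rod_handle but purple or turquoise is not meant. What is shaped like the part that bears narrow_tray but green is not meant.

How it is judged:
On the way:
1. the rod, within 12 degrees of upright, has its tip at least 25 mm below the roof of the wider cabinet, inside its access hole, the tray not yet out (z of rod_handle in the frame of wide_hole below 0.1015 m and horizontal distance between rod_handle and wide_hole below 0.03 m and angle between rod_handle's own z axis and vertical below 0.21 rad and value of joint wide_tray below 0.03 m).
At the end, for the whole second after the job is handed in: The wider cabinet's tray is out by more than 35 mm, the narrower cabinet's tray is shut (within 10 mm), and the release rod is back in the rack hole it came from, its handle within 20 mm of where it began, upright within 10 degrees and at rest (value of joint wide_tray above 0.035 m and value of joint narrow_tray below 0.01 m and distance of rod_handle from where it was at the start of the episode below 0.02 m and angle between rod_handle's own z axis and vertical below 0.18 rad and linear speed of rod below 0.03 m/s); the robot touches nothing.
It fails at once if the narrower cabinet's tray comes out by more than 10 mm (value of joint narrow_tray above 0.01 m).
It also fails if it takes over 53 s, if anything falls off the work surface, if the arm or the gripper's body presses on something with over 40 N, if the wrist force passes 120 N, or if a joint passes its speed limit or range.

## Working session

There is one attempt and no reset: what is moved stays moved. The work goes in short steps, Python scripts to look and compute and a shell command to move; the robot and the scene stay as the last step left them, time stands still between calls to the robot, and variables do not carry over. Pictures are saved under pics/ and viewed, at most 10 in all, crops included, and the job is handed in when it is done.

```bash
mkdir -p pics; python3 - <<'E'
from station import manip
import cv2,numpy as np
ims=[]
for c in("scene","top"):
    im=manip.capture(c); cv2.imwrite(f"pics/{c}0.png",im[:,:,::-1])
    for q in("rod_handle","rack","wide_hole"):
        for d in manip.mark_of(q,c)[:4]: print(c,q,round(d["p"],2),np.round(d["xyz"],3))
    print({k:np.round(v,3).tolist() for k,v in manip.calibration(c).items() if k!="x"})
s=manip.observe();print(s["t"],s["position"],s["ee_rot"])
E
```

```text
scene rod_handle 0.8 [ 0.497 -0.093  0.127]
scene rod_handle 0.79 [ 0.42  -0.032  0.126]
scene rod_handle 0.46 [0.505 0.004 0.139]
scene rack 0.91 [ 0.573 -0.004  0.002]
scene wide_hole 0.58 [0.61  0.245 0.079]
{'vertical_fov': 47.781, 'cx': 279.668, 'cy': 210.372, 'world_to_cam': [[-0.309, 0.951, -0.012, 0.251], [-0.756, -0.238, 0.609, 0.289], [0.576, 0.198, 0.793, -1.457], [0.0, 0.0, 0.0, 1.0]]}
top rod_handle 0.68 [ 0.422 -0.037  0.125]
top rod_handle 0.57 [0.508 0.004 0.133]
top rod_handle 0.47 [ 0.49  -0.091  0.12 ]
top rack 0.93 [ 0.57  -0.002  0.004]
top wide_hole 0.87 [0.605 0.247 0.082]
{'vertical_fov': 52.679, 'cx': 284.555, 'cy': 209.498, 'world_to_cam': [[0.045, -0.999, -0.003, -0.107], [0.975, 0.044, 0.216, -0.512], [-0.216, -0.012, 0.976, -0.976], [0.0, 0.0, 0.0, 1.0]]}
0.4 [ 0.18916584 -0.56931326  0.24815544] [ 9.87164296e-01  1.59707966e-01 -3.59416725e-05 -1.33135521e-04]
```

View pics/scene0.png

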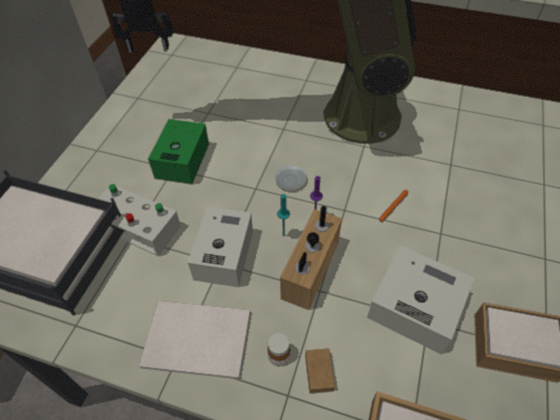

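View pics/top0.png

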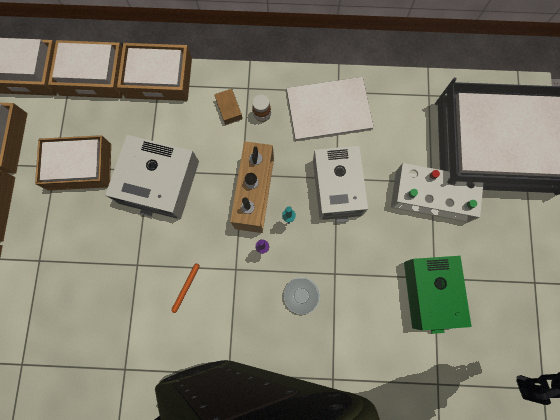

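```bash
python3 - <<'E'
import cv2,numpy as np
a=cv2.imread("pics/scene0.png")[170:310,250:390];b=cv2.imread("pics/top0.png")[130:270,215:355]
f=lambda x:cv2.resize(x,(400,400),interpolation=cv2.INTER_CUBIC)
cv2.imwrite("pics/crop.png",np.hstack([f(a),f(b)]))
E
```

```text
(no output)
```

View pics/crop.png

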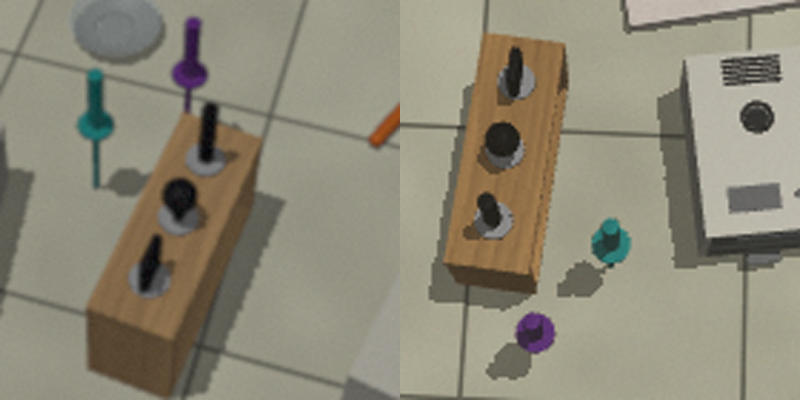

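```bash
cat >h.py <<'E'
from station import manip
import numpy as np
def unproj(c,px,z):
    k=manip.calibration(c);f=210/np.tan(np.radians(k["vertical_fov"]/2));W=np.array(k["world_to_cam"]);R,t=W[:3,:3],W[:3,3]
    d=R.T@np.array([(px[0]-k["cx"])/f,-(px[1]-k["cy"])/f,-1]);o=-R.T@t
    return o+d*(z-o[2])/d[2]
E
python3 - <<'E'
from h import *
for c,l in(("top",((247.9,206,.103),(256,158.7,.103),(152,165,.08))),("scene",((321.8,226,.103),(302.5,268,.103),(421,297,.08)))):
    p=[unproj(c,a[:2],a[2]) for a in l];print(c,np.round(p,4).tolist(),np.degrees(np.arctan2(*(p[1]-p[0])[[1,0]])))
from scipy.spatial.transform import Rotation as R
print(R.from_quat(manip.observe()["ee_rot"]).as_matrix().round(3))
E
```

```text
top [[0.5106, 0.0008, 0.103], [0.6269, -0.0111, 0.103], [0.6076, 0.2429, 0.08]] -5.841644286235641
scene [[0.5104, 0.0046, 0.103], [0.6297, -0.0062, 0.103], [0.6086, 0.2469, 0.08]] -5.180463597751758
[[ 0.949  0.315 -0.   ]
 [ 0.315 -0.949  0.   ]
 [-0.    -0.    -1.   ]]
```

```bash
python3 -m creep '[{"travel":[20,36,10],"twist":7,"claw":-1},{"travel":[40,72,20],"twist":14,"claw":-1},{"travel":[60,107,22],"twist":21,"claw":-1},{"travel":[80,143,22],"twist":28,"claw":-1},{"travel":[100,179,22],"twist":35,"claw":-1},{"travel":[120,214,22],"twist":42,"claw":-1},{"travel":[140,250,22],"twist":49,"claw":-1},{"travel":[160,286,22],"twist":56,"claw":-1},{"travel":[180,321,22],"twist":63,"claw":-1},{"travel":[200,357,22],"twist":70,"claw":-1},{"travel":[220,393,22],"twist":77,"claw":-1},{"travel":[240,428,22],"twist":84,"claw":-1}]' 40; python3 -c "
from station import manip;print(manip.observe()['joints'])"
```

```text
t: 1.4
position: [0.4297, -0.1394, 0.2707]
ee_rot: [0.624, 0.781, 0.0, 0.0]
force: [0.8, -0.9, 0.4]
width: 0.0855
finger_force: 0.0
[-3.13669001e-01  2.44667777e-02 -3.42660239e-01  1.20272802e+00
 -4.17287851e-05  1.03500353e+00]
```

```bash
python3 -m creep '[{"travel":[16,28,0],"twist":7,"claw":-1},{"travel":[32,57,0],"twist":14,"claw":-1},{"travel":[48,85,0],"twist":21,"claw":-1},{"travel":[64,113,0],"twist":28,"claw":-1},{"travel":[80,142,0],"twist":35,"claw":-1},{"travel":[80,142,0],"twist":42,"claw":-1},{"travel":[80,142,0],"twist":49,"claw":-1},{"travel":[80,142,0],"twist":56,"claw":-1},{"travel":[80,142,0],"twist":63,"claw":-1},{"travel":[80,142,0],"twist":70,"claw":-1},{"travel":[80,142,0],"twist":72,"claw":-1},{"travel":[80,142,0],"twist":72,"claw":-1}]'; python3 - <<'E'
from h import *
import cv2
print(manip.observe()["position"])
im=manip.capture("wrist");cv2.imwrite("pics/w1.png",im[:,:,::-1])
for d in manip.mark_of("rod_handle","wrist"):print(d)
print({k:np.round(v,4).tolist() for k,v in manip.calibration("wrist").items()})
E
```

```text
t: 2.4
position: [0.5092, 0.0006, 0.2704]
ee_rot: [0.049, 0.999, -0.0, 0.0]
force: [0.2, 0.7, 0.2]
width: 0.0849
finger_force: 0.0
[0.509167   0.00063625 0.27035138]
{'xyz': [0.6367, -0.0961, 0.0106], 'p': 0.88}
{'xyz': [0.4427, -0.1761, 0.0096], 'p': 0.71}
{'xyz': [0.5037, 0.0004, 0.1364], 'p': 0.69}
{'vertical_fov': 69.9683, 'cx': 278.5785, 'cy': 211.3802, 'T_tool_cam': [[-0.0007, 0.9605, 0.2783, 0.0704], [1.0, 0.0005, 0.001, 0.0003], [0.0008, 0.2783, -0.9605, -0.126], [0.0, 0.0, 0.0, 1.0]]}
```

View pics/w1.png

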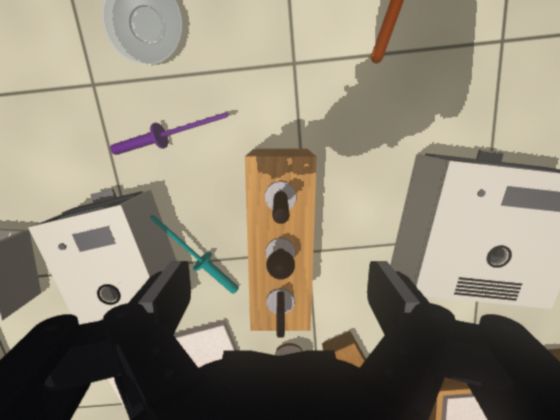

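The wrist view shows the rod's collar at (280,197) and its handle top at (281,213). The ball is at (281,263), the paddle at (281,312) and the wide hole at (499,257). The purple and turquoise look-alikes lie on the bench.

```bash
cat >>h.py <<'E'
from scipy.spatial.transform import Rotation as Rn
def unw(px,z):
    k=manip.calibration("wrist");s=manip.observe();f=210/np.tan(np.radians(k["vertical_fov"]/2));T=np.eye(4)
    T[:3,:3]=Rn.from_quat(s["ee_rot"]).as_matrix();T[:3,3]=s["position"];T=T@np.array(k["T_tool_cam"])
    d=T[:3,:3]@np.array([(px[0]-k["cx"])/f,-(px[1]-k["cy"])/f,-1]);o=T[:3,3]
    return o+d*(z-o[2])/d[2]
E
python3 - <<'E'
from h import *
for p in((280,197,.104),(281,213,.169),(281,302,.104),(499,257,.08)):print(unw(p[:2],p[2]).round(4))
E
```

```text
[0.5086 0.0021 0.104 ]
[0.5062 0.0029 0.169 ]
[ 0.628  -0.0086  0.104 ]
[0.6098 0.2447 0.08  ]
```

```bash
python3 -m creep '[{"travel":[-2,2,-35],"twist":0,"claw":-1},{"travel":[-2,2,-70],"twist":0,"claw":-1},{"travel":[-2,2,-100],"twist":0,"claw":-1},{"travel":[-2,2,-120],"twist":0,"claw":-1},{"travel":[-2,2,-134],"twist":0,"claw":-1},{"travel":[-2,2,-134],"twist":0,"claw":-0.4},{"travel":[-2,2,-134],"twist":0,"claw":0.2},{"travel":[-2,2,-134],"twist":0,"claw":1},{"travel":[-2,2,-134],"twist":0,"claw":1},{"travel":[-2,2,-134],"twist":0,"claw":1},{"travel":[-2,2,-134],"twist":0,"claw":1},{"travel":[-2,2,-134],"twist":0,"claw":1}]' 60
```

```text
t: 3.5
position: [0.508, 0.0025, 0.1374]
ee_rot: [0.049, 0.999, -0.0, 0.001]
force: [-1.1, -1.2, 6.0]
width: 0.0122
finger_force: 58.3
```

```bash
python3 -m creep '[{"travel":[0,0,15],"twist":0,"claw":1},{"travel":[0,0,40],"twist":0,"claw":1},{"travel":[0,0,70],"twist":0,"claw":1},{"travel":[0,0,100],"twist":0,"claw":1},{"travel":[0,0,125],"twist":0,"claw":1},{"travel":[0,0,125],"twist":0,"claw":1},{"travel":[0,0,125],"twist":0,"claw":1}]'; python3 - <<'E'
from h import *
import cv2
f=lambda x:cv2.resize(x,(400,400),interpolation=cv2.INTER_CUBIC)
w=manip.capture("wrist");t=manip.capture("scene")
for c in("wrist","scene"):
  for d in manip.mark_of("rod_handle",c):print(c,d)
cv2.imwrite("pics/l1.png",np.hstack([f(t[90:270,240:420]),f(w[120:420,130:430])])[:,:,::-1])
E
```

```text
t: 4.08
position: [0.5082, 0.0026, 0.2628]
ee_rot: [0.049, 0.999, 0.0, 0.002]
force: [0.1, 0.9, -0.4]
width: 0.0123
finger_force: 58.4
wrist {'xyz': [0.4431, -0.1754, 0.0092], 'p': 0.86}
wrist {'xyz': [0.6374, -0.0983, 0.0115], 'p': 0.84}
wrist {'xyz': [0.5065, -0.0018, 0.2616], 'p': 0.75}
scene {'xyz': [0.5076, 0.0024, 0.2596], 'p': 0.85}
scene {'xyz': [0.4436, -0.1697, 0.0099], 'p': 0.54}
```

View pics/l1.png

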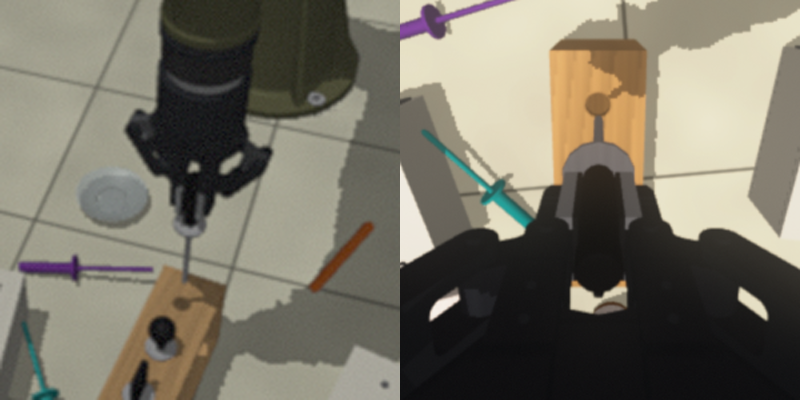

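```bash
python3 - <<'E'
from h import *
import cv2
z=manip.observe()["position"][2]
print("hole",unw((278.5,198),.1).round(4))
w=manip.capture("wrist")
for v in(204,208,212):print(v,"tip",unw((278.5,v),z-.1275).round(4))
cv2.imwrite("pics/l2.png",cv2.resize(w[175:265,235:325],(720,540) and (540,540),interpolation=cv2.INTER_NEAREST)[:,:,::-1])
E
```

```text
hole [0.5046 0.0027 0.1   ]
204 tip [0.5023 0.003  0.1323]
208 tip [0.5059 0.0026 0.1323]
212 tip [0.5096 0.0022 0.1323]
```

View pics/l2.png

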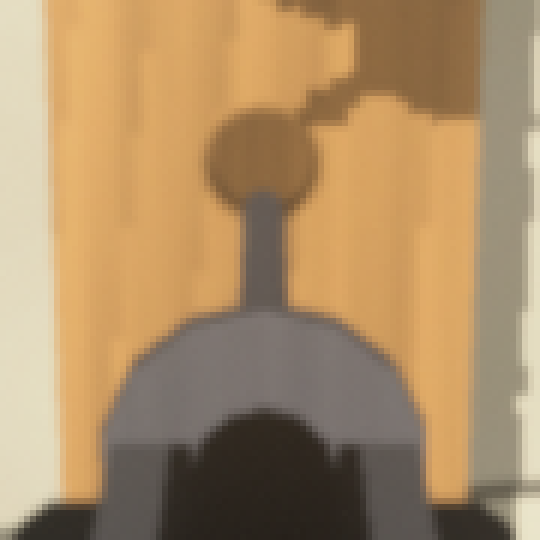

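```bash
python3 -m creep '[{"travel":[2,25,0],"twist":0,"claw":1},{"travel":[10,60,0],"twist":0,"claw":1},{"travel":[25,97,0],"twist":0,"claw":1},{"travel":[40,133,0],"twist":0,"claw":1},{"travel":[60,168,0],"twist":0,"claw":1},{"travel":[80,203,0],"twist":0,"claw":1},{"travel":[95,230,0],"twist":0,"claw":1},{"travel":[101,242,0],"twist":0,"claw":1},{"travel":[101,242,-15],"twist":0,"claw":1},{"travel":[101,242,-30],"twist":0,"claw":1},{"travel":[101,242,-40],"twist":0,"claw":1},{"travel":[101,242,-40],"twist":0,"claw":1}]'; python3 - <<'E'
from h import *
import cv2
w=manip.capture("wrist")
for p in((0,0),):
  print(manip.observe()["position"])
cv2.imwrite("pics/h1.png",cv2.resize(w[160:280,220:340],(600,600),interpolation=cv2.INTER_NEAREST)[:,:,::-1])
E
```

```text
t: 5.33
position: [0.6063, 0.2439, 0.2175]
ee_rot: [0.049, 0.999, -0.001, -0.003]
force: [-0.8, -0.2, -1.7]
width: 0.0126
finger_force: 58.6
[0.60687143 0.24396895 0.21917814]
```

View pics/h1.png

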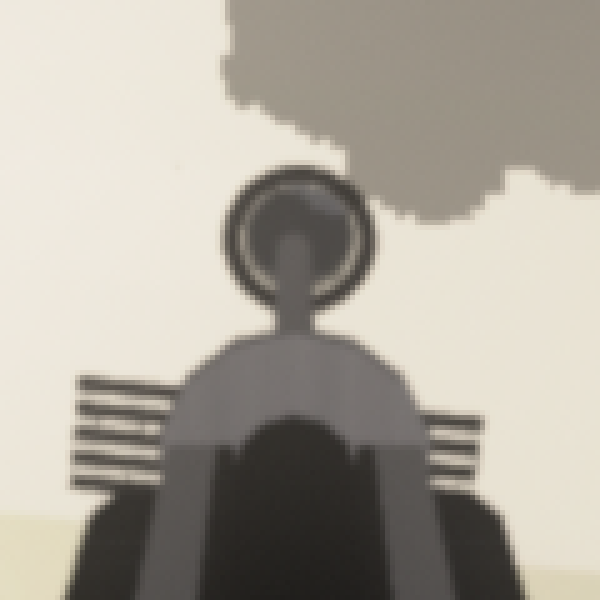

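The rim is centred at about (280,208) and the rod tip is at about (278.5,209).

```bash
python3 - <<'E'
from h import *
s=manip.observe();z=s["position"][2];print(s["position"])
print(unw((280,208),.08),unw((278.5,209.5),z-.1275))
E
```

```text
[0.60687143 0.24396895 0.21917814]
[0.60961878 0.24476533 0.08      ] [0.60766624 0.24361254 0.09167814]
```

```bash
python3 -m creep '[{"travel":[0,0,0],"twist":0,"claw":1},{"travel":[0,0,-8],"twist":0,"claw":1},{"travel":[0,0,-16],"twist":0,"claw":1},{"travel":[0,0,-24],"twist":0,"claw":1},{"travel":[0,0,-32],"twist":0,"claw":1},{"travel":[0,0,-38],"twist":0,"claw":1},{"travel":[0,0,-42],"twist":0,"claw":1},{"travel":[0,0,-46],"twist":0,"claw":1},{"travel":[0,0,-50],"twist":0,"claw":1},{"travel":[0,0,-50],"twist":0,"claw":1}]'
```

```text
t: 6.22
position: [0.6082, 0.2446, 0.1708]
ee_rot: [0.049, 0.999, -0.0, -0.0]
force: [-0.4, -0.1, -0.4]
width: 0.0123
finger_force: 58.6
```

```bash
python3 -m creep '[{"travel":[0,0,-3],"twist":0,"claw":1},{"travel":[0,0,-6],"twist":0,"claw":1},{"travel":[0,0,-9],"twist":0,"claw":1},{"travel":[0,0,-11],"twist":0,"claw":1},{"travel":[0,0,-12],"twist":0,"claw":1},{"travel":[0,0,-12],"twist":0,"claw":1},{"travel":[0,0,-12],"twist":0,"claw":1}]'; python3 - <<'E'
from h import *
import cv2
w=manip.capture("scene")
cv2.imwrite("pics/s2.png",cv2.resize(w[150:360,330:540],(500,500))[:,:,::-1])
E
```

```text
t: 6.8
position: [0.6083, 0.2447, 0.1594]
ee_rot: [0.049, 0.999, 0.0, 0.0]
force: [-0.2, -0.4, 2.4]
width: 0.0127
finger_force: 58.8
```

View pics/s2.png

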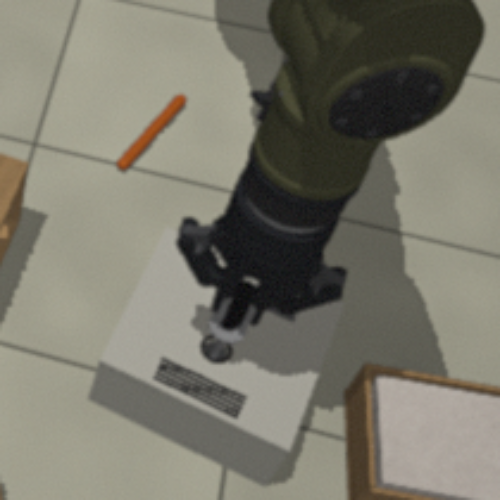

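```bash
python3 - <<'E'
from h import *
import cv2
w=manip.capture("wrist")
for d in manip.spot_in("wide_tray","wrist"):print(d)
for d in manip.outline_of("wide_tray","wrist"):
  v,u=np.nonzero(d["mask"]);print(d["p"],u.min(),u.max(),v.min(),v.max())
cv2.imwrite("pics/w3.png",w[:,:,::-1])
E
```

```text
{'xyz': [0.4792, 0.2739, 0.0201], 'p': 0.58}
{'xyz': [0.5957, 0.0116, 0.0028], 'p': 0.39}
0.68 194 405 0 85
0.5 159 426 0 298
```

View pics/w3.png

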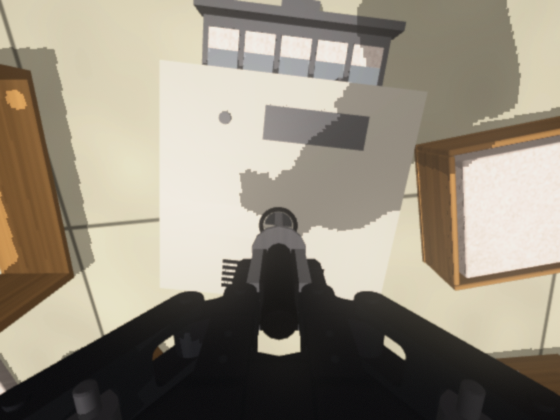

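The tray is out (drawer at (300,45)). I'll lift the rod and carry it back.

```bash
python3 -m creep '[{"travel":[0,0,12],"twist":0,"claw":1},{"travel":[0,0,36],"twist":0,"claw":1},{"travel":[0,0,66],"twist":0,"claw":1},{"travel":[0,0,94],"twist":0,"claw":1},{"travel":[0,0,104],"twist":0,"claw":1},{"travel":[-10,-15,104],"twist":0,"claw":1},{"travel":[-30,-45,104],"twist":0,"claw":1},{"travel":[-50,-79,104],"twist":0,"claw":1},{"travel":[-70,-114,104],"twist":0,"claw":1},{"travel":[-85,-151,104],"twist":0,"claw":1},{"travel":[-96,-189,104],"twist":0,"claw":1},{"travel":[-100,-220,104],"twist":0,"claw":1}]' && python3 -m creep '[{"travel":[-1,-14,0],"twist":0,"claw":1},{"travel":[-1,-22,0],"twist":0,"claw":1},{"travel":[-1,-22,-15],"twist":0,"claw":1},{"travel":[-1,-22,-15],"twist":0,"claw":1},{"travel":[-1,-22,-15],"twist":0,"claw":1},{"travel":[-1,-22,-15],"twist":0,"claw":1}]'; python3 - <<'E'
from h import *
import cv2
print(manip.observe()["position"])
w=manip.capture("wrist")
cv2.imwrite("pics/l3.png",cv2.resize(w[160:280,220:340],(600,600),interpolation=cv2.INTER_NEAREST)[:,:,::-1])
E
```

```text
t: 8.0
position: [0.5056, 0.0227, 0.2631]
ee_rot: [0.049, 0.999, -0.0, -0.001]
force: [-0.4, -0.4, -1.5]
width: 0.0128
finger_force: 58.6
t: 8.5
position: [0.5072, 0.0033, 0.2483]
ee_rot: [0.049, 0.999, 0.0, -0.0]
force: [0.2, 0.2, -0.4]
width: 0.0122
finger_force: 58.6
[0.50717428 0.00330611 0.24833404]
```

View pics/l3.png

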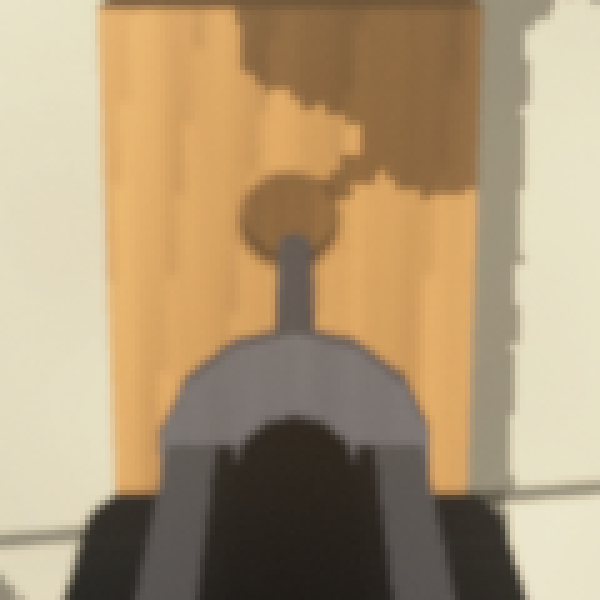

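```bash
python3 -m creep '[{"travel":[1,-1,-10],"twist":0,"claw":1},{"travel":[1,-1,-25],"twist":0,"claw":1},{"travel":[1,-1,-42],"twist":0,"claw":1},{"travel":[1,-1,-60],"twist":0,"claw":1},{"travel":[1,-1,-78],"twist":0,"claw":1},{"travel":[1,-1,-94],"twist":0,"claw":1},{"travel":[1,-1,-104],"twist":0,"claw":1},{"travel":[1,-1,-109],"twist":0,"claw":1},{"travel":[1,-1,-110],"twist":0,"claw":1},{"travel":[1,-1,-110],"twist":0,"claw":1},{"travel":[1,-1,-110],"twist":0,"claw":1}]'
```

```text
t: 9.47
position: [0.5088, 0.0017, 0.1389]
ee_rot: [0.049, 0.999, 0.0, 0.001]
force: [-0.1, 0.6, -0.0]
width: 0.0123
finger_force: 59.1
```

```bash
python3 -m creep '[{"travel":[0,0,-1],"twist":0,"claw":1},{"travel":[0,0,-1],"twist":0,"claw":0.6},{"travel":[0,0,-1],"twist":0,"claw":0.2},{"travel":[0,0,-1],"twist":0,"claw":-0.4},{"travel":[0,0,-1],"twist":0,"claw":-1},{"travel":[0,0,-1],"twist":0,"claw":-1},{"travel":[0,0,-1],"twist":0,"claw":-1},{"travel":[0,0,20],"twist":0,"claw":-1},{"travel":[0,0,50],"twist":0,"claw":-1},{"travel":[0,0,85],"twist":0,"claw":-1},{"travel":[0,0,125],"twist":0,"claw":-1},{"travel":[0,0,133],"twist":0,"claw":-1}]'; python3 -m creep '[{"travel":[0,0,0],"twist":0,"claw":-1},{"travel":[0,0,0],"twist":0,"claw":-1},{"travel":[0,0,0],"twist":0,"claw":-1}]'
python3 - <<'E'
from h import *
import cv2
w=manip.capture("wrist")
for d in manip.mark_of("rod_handle","wrist"):print(d)
cv2.imwrite("pics/w4.png",w[:,:,::-1])
a=cv2.imread("pics/w1.png").astype(int)[150:240,250:310];b=w[:,:,::-1].astype(int)[150:240,250:310]
print("mean diff near rod vs before",abs(a-b).mean(),manip.observe()["position"])
# dark handle blob centroid + axis
for n,i in(("before",a),("now",b)):
    m=(i.max(2)<75);v,u=np.nonzero(m[:75]);print(n,u.mean()+250,v.mean()+150,len(u))
E
```

```text
t: 10.47
position: [0.5108, 0.0016, 0.2776]
ee_rot: [0.049, 0.999, 0.0, 0.004]
force: [0.7, -1.2, 0.8]
width: 0.0854
finger_force: 0.0
t: 10.72
position: [0.5073, 0.0016, 0.2697]
ee_rot: [0.049, 0.999, -0.0, -0.001]
force: [-0.1, -1.0, 0.1]
width: 0.0853
finger_force: 0.0
{'xyz': [0.6386, -0.0951, 0.0093], 'p': 0.77}
{'xyz': [0.5062, -0.0003, 0.1353], 'p': 0.69}
mean diff near rod vs before 8.962283950617284 [0.50708902 0.00161011 0.26939913]
before 280.3954081632653 207.23214285714286 392
now 278.91326530612247 210.42857142857144 392
```

```bash
python3 -c "
from station import manip;print(manip.finish_job())"
```

```text
the job is handed in; nothing more can be done
None
```

I handed the job in, but the interface returned no verdict. The wide tray was seen out, the rod measured upright in its original rack hole and let go, and the arm never went near the narrow cabinet.

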